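# Fetch the printing block from under the flap of the plate box

## Task

Take the ink roller off the plate box and lay it in its stand, one handle in each of the two forks; then lift the box's cover flap by its wire loop until it stands upright, and leave it open. Draw out the copper-faced printing block hidden inside and hold it up, still upright, over the middle of the stone inking slab with its lower edge at least 10 cm above the stone: finish while holding it there motionless, and leave the other things on the bench where they are.

Things in the scene. Friction and masses are not known exactly. Their poses are not given: they have to be found in the camera images.
- roller: Two-handled ink roller: black rubber cylinder 44 mm in diameter, 100 mm long, with a round wooden handle 18 mm in diameter, 50 mm long on each end; about 0.35 kg. Origin at its middle on the axis; y runs along the axis. Starts lying on the shut flap, parallel to the hinge, between two battens 6 mm high, inner faces 31 mm apart
- rack: The roller's stand, fixed, dark steel: base 90 x 160 x 8 mm and two upright forks 136 mm apart along its y axis, each 12 mm thick, inner faces 124 mm apart. Each is a V notch with 45 degree flanks, open upward, 55 mm wide at the top, tips 85 mm above the bench. Origin under the base's centre, z up. Stand and slab may trade places left and right
- rack_seat (a point): Where the middle of the roller's axis lies once both handles rest in the notches: midway between the forks, 70 mm above the bench. The roller's y axis is then parallel to the stand's y axis (either way round). The rubber has 12 mm of play to each fork
- box: Plate box, fixed, wooden, 160 mm (x) by 180 mm (y) by 90 mm high, walls and floor 8 mm thick, closed by a hinged cover flap. Origin under its centre on the bench, z up; its -x side faces roughly towards the robot, the flap's hinge runs along its +x top edge
- flap (a joint): Cover flap of the plate box, 160 x 180 mm, 10 mm thick wood, about 0.25 kg; opening angle in rad, 0 shut (level), 1.57 upright, stop at 1.85. It swings up and away from the robot about the hinge. The hinge is stiff: the flap stays where it is left, and takes 2 to 4 N at the loop to swing
- flap_loop (a point): Middle of the cross bar of the flap's wire pull loop: round steel bar 10 mm in diameter, 80 mm long, parallel to the hinge, 36 mm beyond the flap's free edge, in the flap's plane (31 mm clear between bar and edge, 70 mm wide). Shut: 95 mm above the bench, in front of the box. Moves on a circle of radius 196 mm about the hinge
- flap_hinge (a point): Point on the hinge axis, middle of the box's +x top edge, 90 mm above the bench; the axis runs along the box's y axis
- block: Printing block, wood with a copper plate on one side: 100 mm wide (y), 20 thick (x), 70 high (z), about 0.2 kg. Origin: centre of its underside. Stands in the box under the flap, underside 12 mm and top 82 mm above the bench. A cradle holds its ends in channels 25 mm high with 2 mm play; the middle 70 mm is free for fingers, 30 mm or more to the box walls. Draws out straight up
- slab: Stone inking slab, fixed, 200 mm (x) by 170 mm (y) by 15 mm high. Origin under its centre on the bench
- slab_top (a point): Middle of the slab's upper face, 15 mm above the bench
- knife: Ink knife (spatula), 190 mm long, lying along one edge of the inking slab; bystander
- tin_big: Ink tin, 72 mm in diameter, 70 mm high; bystander
- tin_small: Ink tin, 56 mm in diameter, 45 mm high; bystander
- mug: White mug, 76 mm in diameter, 80 mm high; bystander
- flask: Clear plastic bottle, 64 mm in diameter, 160 mm high; bystander
- brush: Brush, 180 mm long, lying on the bench; bystander
- wedge: Cork block 50 x 70 x 25 mm, lying on the bench; bystander
Mind the look-alikes: they are no part of the job. What is shaped like the rack but yellow is not meant.

How it is judged (in metres and radians):
On the way, in this order (a step that is already met when the one before it is completed fails the run):
1. the roller rests in both forks of its stand, let go (distance between roller and rack_seat below 0.018 m and angle between the y axis of roller and the y axis of rack, either way round below 0.12 rad and contact force between roller and the fingers below 0.1 N and linear speed of roller below 0.03 m/s), for 0.2 s.
2. the flap stands upright (value of joint flap above 1.3 rad), for 0.2 s.
3. the block is drawn out, above the box (height (world z) of block above 0.095 m and contact force between block and the fingers above 0.5 N), for 0.2 s.
At the end, for the whole second after the job is handed in: Roller at rest in both forks, untouched (within 18 mm of the seat, 7 degrees); flap open at least 1.3 rad; the fingers alone hold the block still, upright within 17 degrees, lower edge within 50 mm sideways of the slab's middle and over 105 mm above the bench (90 mm above the stone) (all of step 1 and value of joint flap above 1.3 rad and horizontal distance between block and slab_top below 0.05 m and height (world z) of block above 0.105 m and angle between block's own z axis and vertical below 0.3 rad and contact force between block and the fingers above 0.5 N and contact force between block and slab below 0.05 N and contact force between block and knife below 0.05 N and linear speed of block below 0.03 m/s); the arm keeps its last pose, push and grip.
It fails at once if a bystander is shifted by more than 40 mm (distance of any of knife, tin_big, tin_small, mug, flask, brush, wedge from where it was at the start of the episode above 0.04 m).
It also fails if it takes over 66 s, if anything falls off the work surface, if the arm or the gripper's body presses on something with over 40 N, if the wrist force passes 120 N, or if a joint passes its speed limit or range.

## Robot

A 6-joint arm with a two-finger parallel gripper is mounted at the origin on the work surface. World frame = base frame: x ahead of the robot, y to its left, z up, the work surface at z = 0. Lengths are in m, angles in degrees, forces in N, time in s.
With the tool pointing down it reaches from about 0.35 to 0.925 m from the base axis. Payload 6.4 kg.
Tool frame: the origin (TCP) lies between the finger pads; the fingertips stand 22 mm ahead of it and the grasp point (between the pads) lies 3 mm ahead of it; z points along the fingers, y is the line along which they close (so a half turn about z gives the same grasp; the last joint's range is limited). The gripper opens to 94 mm and grips with 3 to 60 N. Pads are 16 mm wide; open, the fingers measure 119 mm over their backs; the gripper's body (75 mm by 177 mm) begins 78 mm behind the grasp point.
Start: joints at [-9.975, 14.043, 89.255, -0, 76.702, -9.975], TCP at [0.65, 0, 0.204] pointing down, gripper open.
Joint ranges: [-179.41, 179.41], [-58.25, 129.5], [7.25, 145.43], [-54.29, 234.29], [11.92, 165.04], [-157.13, 157.13]. Speed limits (degrees/s): [147.25, 147.25, 180, 180, 180, 180].

## Interface

Orientations are given as [roll, pitch, yaw] about the fixed x, y, z axes, in that order (R = Rz(yaw) Ry(pitch) Rx(roll)).
In Python, from plant import env, imaging, order gives the robot as it stands. The module is installed in compiled form; this text tells all that it offers.
- The arm moves only by the shell command python3 -m handwheel 'ROWS' [OPENING]. ROWS is text: rows parted by semicolons, each of 6 numbers parted by spaces: the shift along the tool's x, y, z in m, then the turn, a rotation vector about the tool's x, y, z in rad. A call has exactly 8 rows; each row is the pose to reach, as a shift and turn from the pose commanded when the call began, along the tool's axes at that moment; what a row does not reach only later rows make up. A row lasts 1/12 s, in which the tool goes at most 41.7 mm and 7.16 degrees, less where a joint would pass 70% of its speed; a pose out of reach is approached as far as the arm can. A call with a gripper value outside its range is refused whole. OPENING is the opening, from 0 (shut) to 1 (fully open), set as the call begins (- or left out, the last holds). The fingers move at their own pace and stop on an object; the grip force is fixed at half the most. Time passes only in rows, so rows that repeat a pose let the fingers close, or fill a call up. It gives the time, the measured TCP pose, the force, the opening and the grip force at its end, in the units of the state.
- env.observe(): the state, without advancing time (a new reading comes with each control period).
- imaging.read_camera(name): name is "scene" or "side" or "wrist"; returns a dict with "color" (420x560x3 uint8, red, green, blue), "range_z" (420x560 float32, m along the optical axis (not along the pixel's ray), 0 where there is no reading), "mtx" (3x3 intrinsics, pixels), "dist" ([k1, k2, p1, p2, k3] as OpenCV has them; the pictures are not rectified), "R" (3x3) and "t" (3): a world point X has camera coordinates R X + t; the wrist camera has in their place "mount" (4x4, takes a point from camera to tool coordinates, whose origin is the TCP and whose axes are the flange's). Camera axes: x right, y down, z forward; pixel columns grow to the right and rows downward; lengths in m; the calibration is good to about 2 mm. A picture is of the moment at which its call begins: read the wrist's pose just before it.
- order.finish_job(): hands the job in; it is judged then, once.
The state is a dict: "clock": time; "q": joint angles; "joint_vel": joint speeds; "effort": joint torques, N m; "tcp_pos": TCP position; "tcp_rot": TCP orientation; "wrist_force": force on the tool from outside, world axes, zero at the start; "torque": the same for the moment, N m; "grip_width": finger opening in m; "grip_force": force on a finger pad.
Only numpy, scipy, OpenCV 4.12 (cv2) and the standard library are available. Lean on these libraries where they do the work, as an engineer would, in place of code of your own. Each camera call takes 0.05 s, during which the arm holds its last target. There are 200 camera calls.

## Working session

There is one attempt and no reset: what is moved stays moved. The work goes in short steps, Python scripts to look and compute and a shell command to move; the robot and the scene stay as the last step left them, time stands still between calls to the robot, and variables do not carry over. Pictures are saved under pics/ and viewed, at most 10 in all, crops included, and the job is handed in when it is done.

```bash
mkdir -p pics
cat > h.py <<'E'
import numpy as np, cv2
from plant import env, imaging, order
from scipy.spatial.transform import Rotation as Ro
def cloud(c):
    im=imaging.read_camera(c) if isinstance(c,str) else c
    h,w=im["range_z"].shape
    u,v=np.meshgrid(np.arange(w),np.arange(h))
    p=cv2.undistortPoints(np.stack([u,v],-1).reshape(-1,1,2).astype(np.float64),im["mtx"],im["dist"]).reshape(h,w,2)
    z=im["range_z"].astype(float)
    P=np.dstack([p[...,0]*z,p[...,1]*z,z])
    if "R" in im: W=(P-np.array(im["t"]))@np.array(im["R"])
    else:
        s=env.observe();M=np.array(im["mount"]);T=P@M[:3,:3].T+M[:3,3]
        R=Ro.from_euler("xyz",s["tcp_rot"],degrees=True).as_matrix();W=T@R.T+np.array(s["tcp_pos"])
    W[z==0]=np.nan
    return im,W
def save(n,im): cv2.imwrite("pics/"+n+".png",im[...,::-1])
E
python3 - <<'E'
from h import *
s=env.observe();print(s)
for c in("scene","side"):
    im,W=cloud(c);save(c+"0",im["color"]);np.save(c+"0.npy",W);np.save(c+"0c.npy",im["color"]);print(c,im["R"],im["t"])
E
```

```text
{'clock': 0.0, 'q': array([-9.97567583e+00,  1.40841645e+01,  8.93248598e+01, -1.19689567e-03,
        7.66996790e+01, -9.97526614e+00]), 'joint_vel': array([-0.04061295,  0.05868659, -0.05355476, -0.17282132, -0.0428055 ,
        0.0705072 ]), 'effort': array([ 8.38778797e-04, -4.15839279e+01, -3.14599335e+01,  6.84806099e-02,
        3.33599187e-02, -1.41738678e-04]), 'tcp_pos': array([6.49401519e-01, 9.99236717e-05, 2.03345326e-01]), 'tcp_rot': array([-1.79892738e+02, -1.76832537e-02,  8.99998502e+01]), 'wrist_force': array([-0.38477755, -0.39685499,  0.2444647 ]), 'torque': array([-0.01651249, -0.05750626, -0.01249043]), 'grip_force': 0.0, 'grip_width': 0.09371620900752668}
scene [[ 0.61161344  0.79115429 -0.00197016]
 [ 0.46059386 -0.35809135 -0.81217232]
 [-0.64325911  0.49582806 -0.5834143 ]] [-0.31959939 -0.15395491  1.43663339]
side [[ 0.97330881 -0.22934608 -0.00838625]
 [-0.17879425 -0.73485204 -0.65423627]
 [ 0.14388387  0.63827334 -0.75624373]] [-0.51620749  0.16284318  0.98605479]
```

View pics/scene0.png

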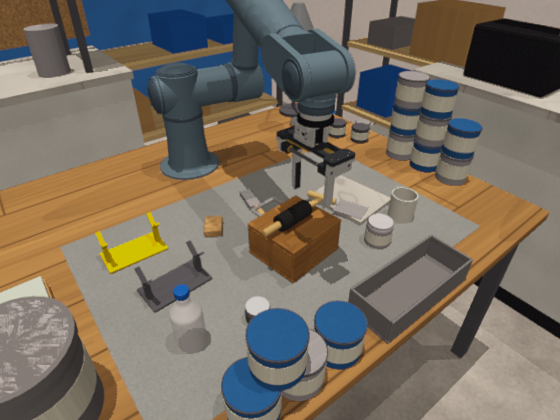

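View pics/side0.png

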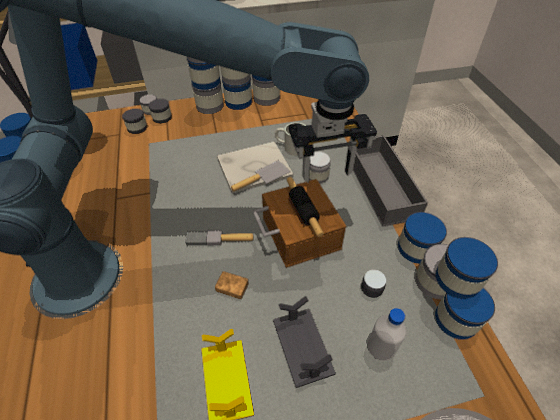

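Scene view: box with roller at about (295,225), dark rack (175,280), yellow decoy (132,245), slab behind the box (360,195). Side view: box (303,220), roller (305,203), loop (265,225), dark rack (302,345), slab (255,165) with the knife on its lower edge (260,177).

Run:
```python
from h import *
Ws={c:np.load(c+"0.npy") for c in("scene","side")}
W=Ws["side"];C=np.load("side0c.npy").astype(int)
for n,(u,v) in dict(box=(303,240),roll=(305,203),h1=(319,229),h2=(291,183),loop=(265,225),rack=(302,345),forkA=(295,308),forkB=(315,368),slab=(245,160),knife=(265,177)).items():
    print(n,np.round(W[v,u],3))
def rect(P,n):
    r=cv2.minAreaRect(P[:,:2].astype(np.float32)*1000);print(n,len(P),np.round(r[0],1),np.round(r[1],1),round(r[2],1),"z",np.round(np.percentile(P[:,2],[5,50,95])*1000,1))
for c in Ws:
    W=Ws[c];C=np.load(c+"0c.npy").astype(int);z=W[...,2];print(c)
    def m(cx,cy,r,lo,hi,cond=True): return (np.hypot(W[...,0]-cx,W[...,1]-cy)<r)&(z>lo)&(z<hi)&cond
    b=np.load("side0.npy")[240,303];rk=np.load("side0.npy")[345,302];sl=np.load("side0.npy")[160,245]
    dark=C.max(-1)<75
    rect(W[m(b[0],b[1],.15,.092,.104)],"flap")
    R=W[m(b[0],b[1],.15,.114,.16)]
    rect(R,"roller");
    rect(W[m(b[0],b[1],.15,.114,.16,dark)],"rubber")
    grey=(C.max(-1)-C.min(-1)<40)
    rect(W[m(b[0]-.12,b[1]+.03,.09,.085,.105,grey)],"loop?")
    rect(W[m(rk[0],rk[1],.12,.004,.03,dark)],"rackbase")
    F=W[m(rk[0],rk[1],.13,.04,.1)]
    if len(F)>10:
        rect(F,"forks")
        _,l,ce=cv2.kmeans(F[:,:2].astype(np.float32),2,None,(3,50,1e-5),5,0);print(ce, F[:,2].max())
    rect(W[m(sl[0],sl[1],.17,.009,.022)],"slab")
```

```text
box [ 0.57  -0.095  0.098]
roll [ 0.594 -0.021  0.144]
h1 [ 0.607 -0.096  0.13 ]
h2 [0.582 0.068 0.129]
loop [ 0.505  0.052 -0.004]
rack [ 0.512 -0.308  0.006]
forkA [ 0.511 -0.244  0.06 ]
forkB [ 0.517 -0.38   0.058]
slab [0.496 0.315 0.014]
knife [0.542 0.223 0.014]
scene
flap 1702 [578.4 -20.2] [200.1 146.2] 7.4 z [ 95.5 100.4 102.3]
roller 774 [600.9 -31.4] [ 41.9 151.5] 5.6 z [118.4 134.  144.9]
rubber 599 [598.9  -7.1] [ 39.  101.1] 7.7 z [118.6 138.3 145. ]
loop? 118 [495.5 -44. ] [ 35.5 131.9] 30.7 z [ 94.6  98.8 101.4]
rackbase 227 [ 521.  -306.4] [ 82.4 156.5] 6.7 z [ 5.5  9.6 27.2]
forks 315 [ 514.  -307.1] [ 63. 150.] 5.1 z [42.3 68.  84.8]
[[ 0.5048819  -0.24114332]
 [ 0.5144707  -0.37666187]] 0.08805326459673818
slab 1726 [542.9 291.4] [249.3 185.1] 9.3 z [12.6 15.5 19.2]
side
flap 2250 [576.3 -19.9] [201.3 151.5] 7.2 z [ 95.4  98.4 100.8]
roller 775 [596.4 -26.3] [ 42.6 164.5] 6.9 z [121.1 135.8 142.7]
rubber 616 [593.5  -2.4] [ 42.5 115.5] 7.1 z [121.5 138.  142.9]
loop? 173 [498.  -36.5] [ 41.4 121.7] 7.8 z [ 87.7  97.2 100.1]
rackbase 645 [ 512.5 -309.5] [ 88.  159.9] 5.1 z [ 4.7  7.3 20.1]
forks 477 [ 514.1 -307.5] [ 65.4 150. ] 4.7 z [48.4 70.3 83.8]
[[ 0.51938856 -0.3764412 ]
 [ 0.5091248  -0.24170008]] 0.08612209686632268
slab 2188 [543.5 287. ] [246.1 185. ] 7.5 z [10.3 13.3 17.4]
```

Run:
```python
from h import *
im,W=cloud("wrist");save("w0",im["color"]);np.save("w0.npy",W);print(im["mount"])
```

```text
[[-7.87091491e-04 -9.73728991e-01 -2.27708657e-01  6.57488370e-02]
 [ 9.99999271e-01 -9.74830104e-04  7.12003743e-04 -1.28367453e-03]
 [-9.15275940e-04 -2.27707931e-01  9.73729049e-01 -1.79432022e-01]
 [ 0.00000000e+00  0.00000000e+00  0.00000000e+00  1.00000000e+00]]
```

View pics/w0.png

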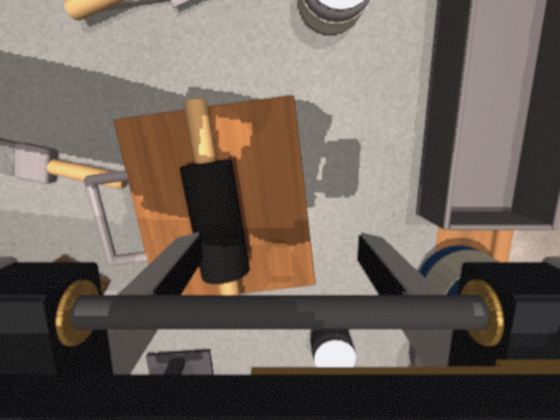

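Wrist view (right = +x, up = +y): flap corners (117,120), (294,96), (314,284); rubber from (208,163) to (225,278); loop bar (87,180)–(110,262).

Run:
```python
from h import *
W=np.load("w0.npy");z=W[...,2]
C=cv2.imread("pics/w0.png")[...,::-1].astype(int)
for n,(u,v) in dict(c1=(122,125),c2=(290,101),c3=(309,278),rt=(208,168),rb=(224,268),h=(197,105),bar1=(88,185),barm=(98,220),bar2=(109,258)).items(): print(n,np.round(W[v,u],4))
k=(C.max(-1)<60)&(z>.125)&(z<.155);k[285:]=0;k[:,:170]=0;k[:,260:]=0
def rect(P,n):
    r=cv2.minAreaRect(P[:,:2].astype(np.float32)*1000);print(n,len(P),np.round(r[0],1),np.round(r[1],1),round(r[2],1),np.round(np.percentile(P[:,2],[5,50,95])*1000,1))
rect(W[k],"rubber")
k=(z>.13)&(z<.15);k[270:]=0;k[:170]=0;P=W[k];print("ridge",np.polyfit(P[:,1],P[:,0],1),P.mean(0))
vv,uu=np.mgrid[:420,:560]
k=(uu>75)&(uu<125)&(vv>170)&(vv<270)&(z>.085)&(z<.108);P=W[k];rect(P,"loop")
k=k&(uu<122-0)&(np.abs((uu-87)-(vv-180)*23/82)<12);P=W[k];rect(P,"bar");print(P.mean(0),np.polyfit(P[:,1],P[:,0],1))
k=(z>.094)&(z<.107)&(uu>112)&(vv<225)&(uu<330);rect(W[k],"flap top");
P=W[k]
for t in (.0,.02,.04,.05): 
    q=P[abs(P[:,1]-t)<.004];print(t,q[:,0].min(),q[:,0].max())
```

```text
c1 [0.5104 0.0753 0.0991]
c2 [0.6575 0.095  0.1005]
c3 [ 0.6773 -0.07    0.0989]
rt [0.5937 0.042  0.1421]
rb [ 0.6028 -0.0397  0.1435]
h [0.5847 0.0892 0.129 ]
bar1 [0.4734 0.0224 0.0995]
barm [ 0.4779 -0.0108  0.0991]
bar2 [ 0.484  -0.0486  0.0999]
rubber 5677 [594.7  -4.2] [41.5 98.6] 7.4 [130.1 141.3 144. ]
ridge [-0.1691164  0.5965478] [0.59626442 0.00167565 0.14006838]
loop 1506 [484.1  -9.8] [93.9 38. ] 83.6 [ 94.7  98.8 100.4]
bar 1185 [481.2 -12.8] [16.7 89.6] 7.7 [ 94.4  98.7 100.4]
[ 0.48024756 -0.01168853  0.09826807] [-0.13185931  0.47870631]
flap top 16525 [582.1  32.1] [173.9 116.7] 7.3 [ 98.6  99.8 101.1]
0.0 0.512976579101776 0.6740942001050861
0.02 0.5094811744555908 0.6709018775056744
0.04 0.5068915011999032 0.668809875362579
0.05 0.5062741607361941 0.667767197928068
```

```bash
python3 -m handwheel '0 -0.027 0.01 0 0 -0.065; -0.003 -0.053 0.02 0 0 -0.131; -0.003 -0.053 0.035 0 0 -0.131; -0.003 -0.053 0.05 0 0 -0.131; -0.003 -0.053 0.065 0 0 -0.131; -0.003 -0.053 0.072 0 0 -0.131; -0.003 -0.053 0.072 0 0 -0.131; -0.003 -0.053 0.072 0 0 -0.131' 1; python3 -m handwheel '0 0 0 0 0 0;0 0 0 0 0 0;0 0 0 0 0 0;0 0 0 0 0 0;0 0 0 0 0 0;0 0 0 0 0 0;0 0 0 0 0 0;0 0 0 0 0 0' 0
```

```text
clock: 0.82
tcp_pos: [0.597, -0.003, 0.1324]
tcp_rot: [-180.0, -0.0, 97.5]
wrist_force: [-0.9, 0.4, 0.9]
grip_width: 0.0942
grip_force: 0.0
clock: 1.48
tcp_pos: [0.597, -0.003, 0.1325]
tcp_rot: [-180.0, -0.0, 97.5]
wrist_force: [-0.4, -0.5, 0.8]
grip_width: 0.0439
grip_force: 0.0
```

```bash
python3 -m handwheel '0 0 0 0 0 0;0 0 -0.02 0 0 0;0 0 -0.05 0 0 0;0 0 -0.08 0 0 0;0 0 -0.08 0 0 0;-0.03 -0.012 -0.08 0 0 0;-0.06 -0.025 -0.08 0 0 0;-0.06 -0.025 -0.08 0 0 0' ; python3 -m handwheel '-0.035 -0.015 0 0 0 0;-0.07 -0.03 0 0 0 0;-0.105 -0.045 0 0 0 0.02;-0.14 -0.06 0 0 0 0.044;-0.17 -0.075 0 0 0 0.044;-0.20 -0.085 0 0 0 0.044;-0.222 -0.094 0 0 0 0.044;-0.232 -0.098 0 0 0 0.044'
python3 - <<'E'
from h import *
im,W=cloud("wrist");save("w1",im["color"]);np.save("w1.npy",W)
im,W=cloud("side");save("s1",im["color"]);np.save("s1.npy",W)
E
```

```text
clock: 2.15
tcp_pos: [0.5792, -0.0694, 0.2121]
tcp_rot: [-180.0, 0.1, 97.3]
wrist_force: [0.5, -0.1, -0.6]
grip_width: 0.0005
grip_force: 0.0
clock: 2.82
tcp_pos: [0.5125, -0.3108, 0.2119]
tcp_rot: [-180.0, -0.0, 94.8]
wrist_force: [0.4, 0.5, -0.1]
grip_width: 0.0002
grip_force: 0.0
```

View pics/w1.png

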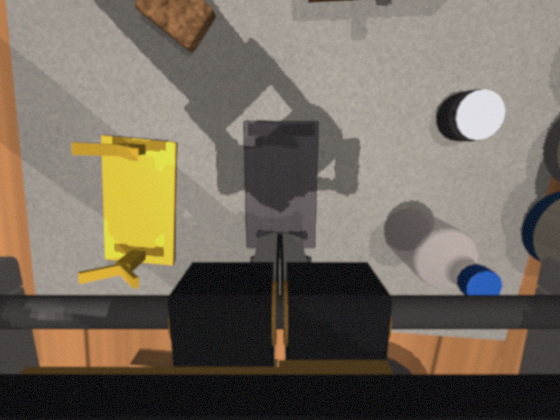

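The fingers closed too late: the gripper is empty (width 0) and the roller stayed on the flap. The wrist view shows the dark rack base (245–318, 122–247). I'll use the free views to refine everything, then go back.

Run:
```python
from h import *
def rect(P,n):
    r=cv2.minAreaRect(P[:,:2].astype(np.float32)*1000);print(n,len(P),np.round(r[0],1),np.round(r[1],1),round(r[2],1),np.round(np.percentile(P[:,2],[5,50,95])*1000,1))
W=np.load("w1.npy");C=cv2.imread("pics/w1.png").astype(int);z=W[...,2]
for n,(u,v) in dict(cl=(247,125),cr=(316,125),fork=(282,232)).items():print(n,np.round(W[v,u],4))
vv,uu=np.mgrid[:420,:560]
k=(z>.004)&(z<.014)&(uu>240)&(uu<325)&(vv>118)&(vv<230);rect(W[k],"base")
k=(z>.03)&(z<.095)&(uu>225)&(uu<340)&(vv<262);rect(W[k],"forks");P=W[k]
for lo in (.03,.05,.07):
    q=P[(P[:,2]>lo)&(P[:,2]<lo+.02)]
    if len(q): print(lo,len(q),q.min(0),q.max(0))
S=np.load("s1.npy");z=S[...,2];C=cv2.imread("pics/s1.png").max(-1)
k=(z>.118)&(z<.16)&(np.hypot(S[...,0]-.595,S[...,1])<.13);rect(S[k],"roller");rect(S[k&(C<70)],"rubber")
k=(z>.008)&(z<.022)&(np.hypot(S[...,0]-.53,S[...,1]-.29)<.17);rect(S[k],"slab")
v,u=np.nonzero(k);print(u.min(),u.max(),v.min(),v.max())
lab=cv2.connectedComponentsWithStats(k.astype(np.uint8));i=1+lab[2][1:,4].argmax();rect(S[lab[1]==i],"slab cc");print(lab[2][i])
```

```text
cl [ 0.4666 -0.2363  0.0071]
cr [ 0.5481 -0.2295  0.006 ]
fork [ 0.5191 -0.3647  0.0076]
base 7085 [ 511.4 -294.8] [ 90.  133.6] 4.6 [6.  7.3 8.6]
forks 885 [ 512.2 -303.8] [ 64.6 141.4] 4.4 [58.7 74.6 84.3]
0.05 325 [ 0.49121864 -0.24573239  0.05568602] [ 0.5208335  -0.23301496  0.06999869]
0.07 560 [ 0.47489334 -0.37680524  0.07003013] [ 0.54972237 -0.23090501  0.08670168]
roller 21 [580.4  84.3] [19.6 11.1] 46.7 [121.4 126.8 129.8]Traceback (most recent call last):
  File "<stdin>", line 13, in <module>
  File "<stdin>", line 3, in rect
    return _quantile_unchecked(
        a, q, axis, out, overwrite_input, method, keepdims, weights)
    return _ureduce(a,
                    func=_quantile_ureduce_func,
    ...<5 lines>...
                    overwrite_input=overwrite_input,
                    method=method)
    r = func(a, **kwargs)
    result = _quantile(arr,
                       quantiles=q,
    ...<2 lines>...
                       out=out,
                       weights=wgt)
    slices_having_nans = np.isnan(arr[-1, ...])
                                  ~~~^^^^^^^^^
IndexError: index -1 is out of bounds for axis 0 with size 0
```

View pics/s1.png

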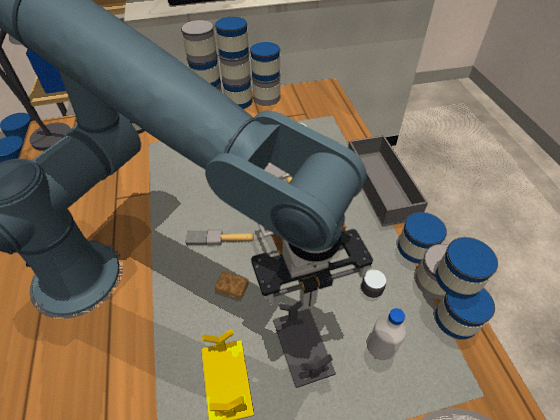

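Side view: gripper over the dark rack, the arm hides the box. Going back over the roller with the gripper open.

```bash
python3 -m handwheel '0.039 0.014 0 0 0 0;0.078 0.028 0 0 0 0;0.117 0.042 0 0 0 0;0.156 0.056 0 0 0 -0.02;0.195 0.07 0 0 0 -0.044;0.234 0.084 0 0 0 -0.044;0.273 0.098 0 0 0 -0.044;0.3 0.11 0 0 0 -0.044' 1
python3 - <<'E'
from h import *
im,W=cloud("wrist");save("w2",im["color"]);z=W[...,2];C=im["color"].max(-1)
print(env.observe()["tcp_pos"],env.observe()["grip_width"])
def rect(P,n):
    r=cv2.minAreaRect(P[:,:2].astype(np.float32)*1000);print(n,len(P),np.round(r[0],1),np.round(r[1],1),round(r[2],1),np.round(np.percentile(P[:,2],[5,50,95])*1000,1))
vv,uu=np.mgrid[:420,:560]
k=(z>.117)&(z<.155)&(vv<250)&(W[...,0]>.5)&(W[...,0]<.68)&(W[...,1]<.12);rect(W[k],"roller")
k&=(z>.136)&(C<80);P=W[k];rect(P,"rub");print(np.polyfit(P[:,1],P[:,0],1),P[:,1].max(),P[:,1].min())
S=cloud("side")[1];z=S[...,2]
k=(z>.008)&(z<.022)&(np.hypot(S[...,0]-.53,S[...,1]-.29)<.17)
lab=cv2.connectedComponentsWithStats(k.astype(np.uint8));i=1+lab[2][1:,4].argmax();rect(S[lab[1]==i],"slab cc");print(lab[2][i])
E
```

```text
clock: 3.58
tcp_pos: [0.5964, 0.0054, 0.2124]
tcp_rot: [-180.0, -0.1, 97.7]
wrist_force: [-0.2, -0.3, 0.7]
grip_width: 0.0506
grip_force: 0.0
[0.59733962 0.00887816 0.21241665] 0.05402488355962129
roller 5384 [589.3  36.5] [ 44.1 122.7] 8.4 [125.9 138.4 143.8]
rub 3159 [592.4  13.8] [34.4 69.6] 6.7 [137.2 141.9 144. ]
[-0.10040832  0.59388396] 0.04979385830067658 -0.02244849118873639
slab cc 2004 [520.2 285.5] [200.  186.3] 7.4 [10.  13.1 17. ]
[ 217  143   73   49 2004]
```

```bash
python3 -m handwheel '-0.003 0 0 0 0 0;-0.003 0 0 0 0 0;-0.003 0 0.01 0 0 0;-0.003 0 0.025 0 0 0;-0.003 0 0.045 0 0 0;-0.003 0 0.065 0 0 0;-0.003 0 0.081 0 0 0;-0.003 0 0.081 0 0 0' 1;  python3 -m handwheel '0 0 0 0 0 0;0 0 0 0 0 0;0 0 0 0 0 0;0 0 0 0 0 0;0 0 0 0 0 0;0 0 0 0 0 0;0 0 0 0 0 0;0 0 0 0 0 0' 0; python3 -m handwheel '0 0 0 0 0 0;0 0 0 0 0 0;0 0 0 0 0 0;0 0 0 0 0 0;0 0 -0.004 0 0 0;0 0 -0.008 0 0 0;0 0 -0.015 0 0 0;0 0 -0.02 0 0 0' 0
```

```text
clock: 4.35
tcp_pos: [0.5939, -0.0038, 0.1266]
tcp_rot: [-179.6, -0.1, 97.4]
wrist_force: [-0.9, 0.1, -0.3]
grip_width: 0.0944
grip_force: 0.0
clock: 5.02
tcp_pos: [0.5972, -0.0031, 0.1316]
tcp_rot: [180.0, 0.0, 97.5]
wrist_force: [-1.9, 0.8, 1.6]
grip_width: 0.0444
grip_force: 1.1
clock: 5.68
tcp_pos: [0.5971, -0.003, 0.1518]
tcp_rot: [180.0, -0.0, 97.5]
wrist_force: [1.2, -0.2, -2.7]
grip_width: 0.0358
grip_force: 25.2
```

```bash
python3 -m handwheel '0 0 -0.01 0 0 0;0 0 -0.02 0 0 0;0 0 -0.03 0 0 0;0 0 -0.04 0 0 0;0 0 -0.05 0 0 0;0 0 -0.06 0 0 0;0 0 -0.06 0 0 0;0 0 -0.06 0 0 0'
python3 - <<'E'
from h import *
a=imaging.read_camera("scene")["color"][120:300,200:400];b=imaging.read_camera("side")["color"][80:260,230:430]
save("c3",np.hstack([cv2.resize(x,(400,360)) for x in(a,b)]))
E
```

```text
clock: 6.35
tcp_pos: [0.5976, -0.0032, 0.2124]
tcp_rot: [179.9, 0.0, 97.5]
wrist_force: [-0.2, 0.2, -3.5]
grip_width: 0.0361
grip_force: 25.2
```

View pics/c3.png

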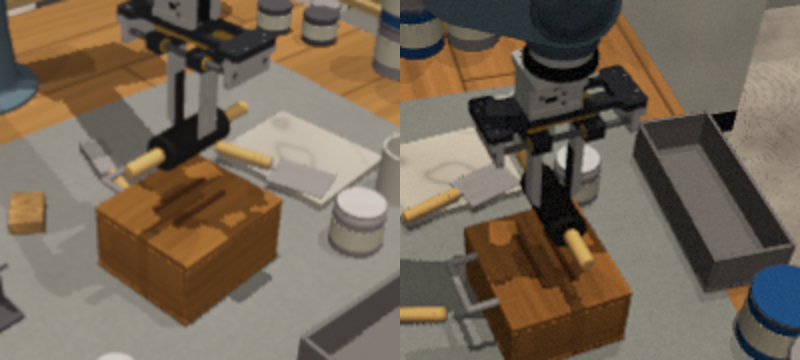

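The roller is held about level. Checking where it sits in the grip.

Run:
```python
from h import *
for c in("scene","side"):
    im,W=cloud(c);z=W[...,2];C=im["color"].astype(int)
    near=(abs(W[...,0]-.597)<.06)&(abs(W[...,1])<.14)&(z>.14)&(z<.24)
    wood=near&(C[...,0]-C[...,2]>50)
    # in roller frame
    a=np.radians(97.5);ax=np.array([np.cos(a),np.sin(a)]);pp=np.array([ax[1],-ax[0]])
    for n,k in(("wood",wood),("dark",near&(C.max(-1)<60)&(z<.205))):
        P=W[k];d=P[:,:2]-[.5976,-.0032];s=d@ax;t=d@pp
        for lo in(-.11,-.05,0.0,.05):
            q=(s>lo)&(s<lo+.05)
            if q.sum()>4: print(c,n,lo,q.sum(),"s",np.round([s[q].min(),s[q].max()],3),"t",np.round([t[q].min(),t[q].max()],3),"z",np.round(np.percentile(P[q,2],[2,50,98]),3))
```

```text
scene wood -0.11 128 s [-0.104 -0.061] t [-0.007  0.009] z [0.199 0.207 0.211]
scene wood 0.05 67 s [0.06  0.097] t [-0.004  0.009] z [0.201 0.207 0.212]
scene dark -0.05 60 s [-0.05 -0.  ] t [0.018 0.023] z [0.192 0.2   0.205]
scene dark 0.0 38 s [0.    0.042] t [0.019 0.022] z [0.195 0.201 0.205]
side wood -0.11 151 s [-0.105 -0.06 ] t [-0.011  0.007] z [0.195 0.205 0.209]
side wood -0.05 6 s [-0.043 -0.013] t [0.015 0.02 ] z [0.206 0.211 0.215]
side wood 0.05 26 s [0.069 0.091] t [-0.009  0.001] z [0.201 0.205 0.209]
side dark -0.05 35 s [-0.049 -0.   ] t [-0.023 -0.021] z [0.192 0.2   0.205]
side dark 0.0 14 s [0.001 0.046] t [-0.023 -0.021] z [0.194 0.201 0.205]
```

```bash
python3 -m handwheel '-0.015 -0.006 0 0 0 0;-0.045 -0.019 0 0 0 0;-0.08 -0.034 0 0 0 0;-0.115 -0.049 0 0 0 0.02;-0.15 -0.064 0 0 0 0.035;-0.185 -0.079 0 0 0 0.05;-0.22 -0.094 0 0 0 0.05;-0.25 -0.107 0 0 0 0.05'; python3 -m handwheel '-0.02 -0.0083 0 0 0 0;-0.032 -0.0133 0.01 0 0 0;-0.0378 -0.0147 0.03 0 0 0;-0.0378 -0.0147 0.055 0 0 0;-0.0378 -0.0147 0.08 0 0 0;-0.0378 -0.0147 0.1 0 0 0;-0.0378 -0.0147 0.11 0 0 0;-0.0378 -0.0147 0.11 0 0 0'
python3 - <<'E'
from h import *
im=imaging.read_camera("side");a=im["color"][220:400,200:400];im,W=cloud("scene");b=im["color"][200:320,100:250]
save("c4",np.hstack([cv2.resize(a,(400,360)),cv2.resize(b,(400,320+40))]))
print(env.observe()["tcp_pos"],env.observe()["tcp_rot"])
E
```

```text
clock: 7.22
tcp_pos: [0.5225, -0.267, 0.2109]
tcp_rot: [-180.0, -0.0, 94.6]
wrist_force: [0.1, 0.7, -3.1]
grip_width: 0.0365
grip_force: 25.2
clock: 7.88
tcp_pos: [0.5103, -0.3016, 0.0976]
tcp_rot: [-179.7, -0.3, 94.7]
wrist_force: [-0.0, 0.3, -4.3]
grip_width: 0.0361
grip_force: 25.2
[ 0.51243437 -0.30358533  0.10161254] [ 1.79993644e+02 -2.34368852e-03  9.46705133e+01]
```

View pics/c4.png

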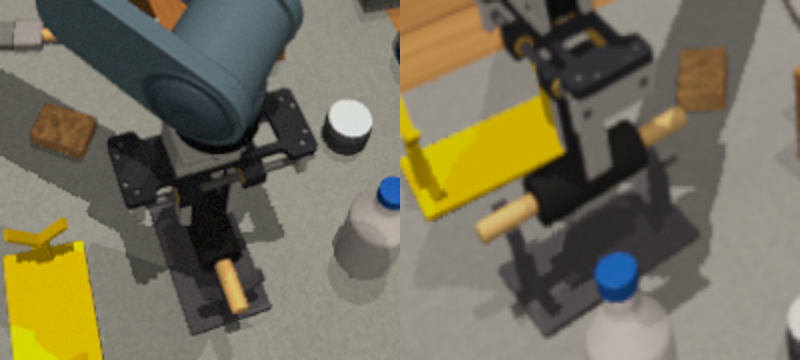

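Roller hovers above both forks of the dark rack, handles in line with the notches. Lower the last 21 mm and release.

```bash
python3 -m handwheel '-0.0015 0 0.004 0 0 0;-0.0015 0 0.008 0 0 0;-0.0015 0 0.012 0 0 0;-0.0015 0 0.016 0 0 0;-0.0015 0 0.02 0 0 0;-0.0015 0 0.0215 0 0 0;-0.0015 0 0.0215 0 0 0;-0.0015 0 0.0215 0 0 0';python3 -m handwheel '0 0 0 0 0 0;0 0 0 0 0 0;0 0 0 0 0 0;0 0 0 0 0 0;0 0 0 0 0 0;0 0 0 0 0 0;0 0 0 0 0 0;0 0 0 0 0 0' 1
```

```text
clock: 8.65
tcp_pos: [0.5127, -0.3054, 0.0802]
tcp_rot: [179.9, 0.0, 94.6]
wrist_force: [1.5, 0.7, -3.6]
grip_width: 0.0362
grip_force: 25.4
clock: 9.32
tcp_pos: [0.5122, -0.3053, 0.0799]
tcp_rot: [-180.0, -0.0, 94.6]
wrist_force: [0.5, 0.7, 0.6]
grip_width: 0.086
grip_force: 0.0
```

```bash
python3 -m handwheel '0 0 -0.01 0 0 0;0 0 -0.035 0 0 0;0 0 -0.07 0 0 0;0 0 -0.1 0 0 0;0 0 -0.12 0 0 0;0.02 0 -0.13 0 0 0;0.05 0 -0.13 0 0 0;0.085 0 -0.13 0 0 0' 1;python3 -m handwheel '0.035 -0.001 0 0 0 0;0.07 -0.003 0 0 0 0;0.105 -0.005 0 0 0 -0.02;0.14 -0.007 0 0 0 -0.04;0.17 -0.009 0 0 0 -0.05;0.19 -0.01 0 0 0 -0.05;0.205 -0.01 0 0 0 -0.05;0.21 -0.01 0 0 0 -0.05' 0.37
python3 - <<'E'
from h import *
def rect(P,n):
    r=cv2.minAreaRect(P[:,:2].astype(np.float32)*1000);print(n,len(P),np.round(r[0],1),np.round(r[1],1),round(r[2],1),np.round(np.percentile(P[:,2],[5,50,95])*1000,1))
for c in("scene","side"):
    im,W=cloud(c);save("z"+c,im["color"]);z=W[...,2];C=im["color"].astype(int)
    near=(np.hypot(W[...,0]-.5125,W[...,1]+.308)<.12)
    rect(W[near&(z>.062)&(z<.1)&(C[...,0]-C[...,2]>40)],c+" wood");rect(W[near&(z>.062)&(z<.1)],c+" all")
    print(W[near&(z<.12)][:,2].max())
im,W=cloud("wrist");s=env.observe();print(s["tcp_pos"],s["tcp_rot"],s["grip_width"])
z=W[...,2];P=W[(z>.088)&(z<.106)&(abs(W[...,0]-.48)<.03)&(abs(W[...,1]+.01)<.07)];rect(P,"loop")
save("w5",im["color"]);np.save("w5.npy",W)
for y in(-.04,-.02,0,.02):
    q=P[abs(P[:,1]-y)<.004];q=q[q[:,0]<.5];print(y,len(q),q[:,0].min() if len(q) else 0,np.median(q[:,0]) if len(q) else 0)
E
```

```text
clock: 9.98
tcp_pos: [0.5058, -0.2211, 0.2122]
tcp_rot: [179.8, 0.1, 94.5]
wrist_force: [1.0, -0.3, -0.5]
grip_width: 0.0939
grip_force: 0.0
clock: 10.65
tcp_pos: [0.4781, -0.0102, 0.2108]
tcp_rot: [179.9, 0.0, 97.6]
wrist_force: [-1.1, -0.5, 0.6]
grip_width: 0.0441
grip_force: 0.0
scene wood 312 [ 516.  -307.9] [ 36.8 197.6] 6.5 [68.  76.4 80.4]
scene all 1282 [ 516.2 -307.9] [ 62.7 197.8] 3.5 [66.4 80.2 93. ]
0.09576996304596597
side wood 381 [ 513.3 -308.8] [ 20.  199.8] 4.7 [70.3 76.2 79.7]
side all 1722 [ 513.1 -308.9] [ 65.1 199.9] 3.8 [68.8 81.5 91.2]
0.09430732418910147
[ 0.47857863 -0.01232606  0.21046231] [1.79964931e+02 3.43009081e-02 9.75339902e+01] 0.035089755897274984
loop 1685 [4.892e+02 4.000e-01] [ 41.7 118.7] 0.1 [ 95.8  98.8 100.4]
-0.04 77 0.47638852981987556 0.4813882340321571
-0.02 80 0.4738817736907088 0.47872692537416195
0 84 0.4712691997753909 0.47610411630649974
0.02 115 0.46875437814266485 0.4749762230089899
```

Roller is seated (axis ~70 mm, centre within 2 mm). Bar lies right below the TCP; descend and grip it.

```bash
python3 -m handwheel '0 -0.001 0.01 0 0 0;0 -0.001 0.03 0 0 0;0 -0.001 0.055 0 0 0;0 -0.001 0.08 0 0 0;0 -0.001 0.1 0 0 0;0 -0.001 0.11 0 0 0;0 -0.001 0.11 0 0 0;0 -0.001 0.11 0 0 0';python3 -m handwheel '0 0 0 0 0 0;0 0 0 0 0 0;0 0 0 0 0 0;0 0 0 0 0 0;0 0 0 0 0 0;0 0 0 0 0 0;0 0 0 0 0 0;0 0 0 0 0 0' 0
```

```text
clock: 11.47
tcp_pos: [0.4774, -0.0128, 0.0999]
tcp_rot: [-180.0, -0.0, 97.5]
wrist_force: [-0.0, 0.3, -0.8]
grip_width: 0.0348
grip_force: 0.0
clock: 12.13
tcp_pos: [0.4774, -0.0122, 0.1]
tcp_rot: [180.0, 0.0, 97.5]
wrist_force: [0.2, -0.2, -0.9]
grip_width: 0.0003
grip_force: 0.0
```

Run:
```python
from h import *
print(env.observe()["grip_width"],env.observe()["grip_force"])
a=imaging.read_camera("side")["color"][140:320,170:370];b=imaging.read_camera("scene")["color"][130:310,190:390]
save("c5",np.hstack([cv2.resize(x,(400,360)) for x in(a,b)]))
```

```text
0.00028720138379335355 0.0
```

View pics/c5.png

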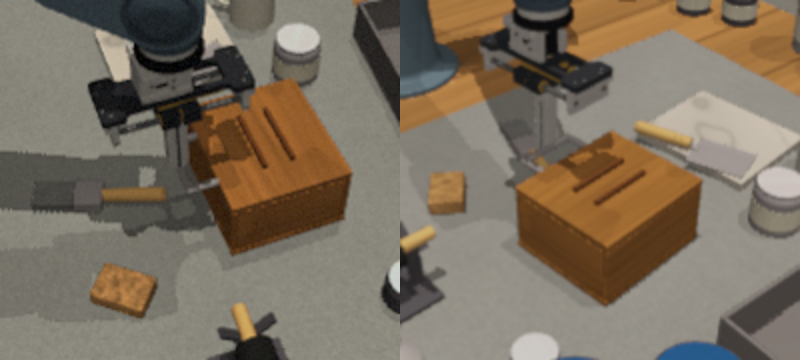

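Fingers shut without the bar between them; checking the actual fingertip position against the bar with depth.

Run:
```python
from h import *
a=np.radians(97.5);ax=np.array([np.cos(a),np.sin(a)]);pp=np.array([ax[1],-ax[0]])
for c in("side","scene","wrist"):
    im,W=cloud(c);z=W[...,2];d=W[...,:2]-[.4774,-.0122];s=d@ax;t=d@pp
    k=(abs(s)<.055)&(abs(t)<.03)&(z>.05)&(z<.2)
    print(c,k.sum())
    for lo in np.arange(.06,.15,.008):
        q=k&(z>=lo)&(z<lo+.008)
        if q.sum(): print(round(lo,3),q.sum(),"s",np.round(np.percentile(s[q],[2,50,98]),3),"t",np.round(np.percentile(t[q],[2,50,98]),3))
```

```text
side 329
0.084 3 s [-0.048 -0.046  0.03 ] t [0.009 0.026 0.027]
0.092 96 s [-0.05  -0.042  0.032] t [-0.004  0.005  0.029]
0.1 17 s [-0.033 -0.011 -0.009] t [-0.008  0.001  0.008]
0.108 23 s [-0.014 -0.011 -0.001] t [-0.012 -0.001  0.012]
0.116 27 s [-0.013 -0.011 -0.   ] t [-0.013 -0.004  0.01 ]
0.124 24 s [-0.013 -0.011  0.004] t [-0.012 -0.002  0.011]
0.132 26 s [-0.014 -0.012  0.001] t [-0.012 -0.001  0.012]
0.14 24 s [-0.013 -0.011  0.004] t [-0.013 -0.005  0.01 ]
0.148 26 s [-0.013 -0.012  0.002] t [-0.013 -0.001  0.011]
scene 433
0.084 1 s [-0.012 -0.012 -0.012] t [0.004 0.004 0.004]
0.092 93 s [-0.049 -0.009  0.037] t [-0.001  0.007  0.029]
0.1 50 s [-0.046 -0.01   0.038] t [-0.004  0.005  0.027]
0.108 27 s [-0.012 -0.009  0.007] t [-0.009  0.008  0.014]
0.116 31 s [-0.012 -0.009  0.007] t [-0.011  0.008  0.014]
0.124 27 s [-0.011 -0.009  0.009] t [-0.011  0.01   0.014]
0.132 29 s [-0.011 -0.009  0.008] t [-0.01   0.01   0.014]
0.14 34 s [-0.012 -0.009  0.008] t [-0.01   0.01   0.015]
0.148 26 s [-0.012 -0.009  0.007] t [-0.01   0.01   0.014]
wrist 3309
0.092 1481 s [0.01  0.036 0.044] t [-0.004  0.004  0.029]
0.1 301 s [0.008 0.025 0.041] t [-0.008  0.001  0.029]
0.108 202 s [0.008 0.01  0.01 ] t [-0.013 -0.001  0.01 ]
0.116 221 s [0.008 0.01  0.01 ] t [-0.013 -0.001  0.01 ]
0.124 263 s [0.008 0.01  0.01 ] t [-0.013 -0.001  0.011]
0.132 317 s [0.008 0.01  0.01 ] t [-0.013 -0.001  0.011]
0.14 271 s [-0.    0.01  0.01] t [-0.013 -0.001  0.01 ]
0.148 96 s [-0.004  0.008  0.01 ] t [-0.004 -0.001  0.001]
```

The fingers end at about z=0.102, level with the TCP rather than 22 mm beyond it (this fits the roller's 36 mm chord too). So everything must go ~23 mm deeper.

```bash
python3 -m handwheel '0 0 -0.012 0 0 0;0 0 -0.012 0 0 0;0 0 -0.012 0 0 0;0 0 -0.012 0 0 0;0 0 -0.012 0 0 0;0 0 -0.012 0 0 0;0 0 0 0 0 0;0 0 0.01 0 0 0' 0.37; python3 -m handwheel '0 0 0.006 0 0 0;0 0 0.012 0 0 0;0 0 0.012 0 0 0;0 0 0.012 0 0 0;0 0 0.012 0 0 0;0 0 0.012 0 0 0;0 0 0.012 0 0 0;0 0 0.012 0 0 0' ; python3 -m handwheel '0 0 0 0 0 0;0 0 0 0 0 0;0 0 0 0 0 0;0 0 0 0 0 0;0 0 0 0 0 0;0 0 0 0 0 0;0 0 0 0 0 0;0 0 0 0 0 0' 0
```

```text
clock: 13.05
tcp_pos: [0.4776, -0.0123, 0.0896]
tcp_rot: [180.0, 0.0, 97.5]
wrist_force: [-0.2, 0.3, -0.4]
grip_width: 0.0345
grip_force: 0.0
clock: 13.72
tcp_pos: [0.4777, -0.0123, 0.0784]
tcp_rot: [180.0, 0.0, 97.5]
wrist_force: [-0.0, -0.5, -0.1]
grip_width: 0.0345
grip_force: 0.0
clock: 14.38
tcp_pos: [0.4788, -0.0121, 0.0784]
tcp_rot: [179.8, 0.0, 97.5]
wrist_force: [5.1, 1.6, -2.4]
grip_width: 0.0088
grip_force: 30.0
```

```bash
python3 -m handwheel '0 0.0012 -0.017 0 0 0;0 0.0039 -0.034 0 0 0;0 0.008 -0.0505 0 0 0;0 0.0135 -0.0667 0 0 0;0 0.0205 -0.0823 0 0 0;0 0.0288 -0.0973 0 0 0;0 0.0383 -0.1115 0 0 0;0 0.0491 -0.1248 0 0 0'
```

```text
clock: 15.05
tcp_pos: [0.5267, -0.0059, 0.2021]
tcp_rot: [179.9, 0.0, 97.5]
wrist_force: [6.2, -1.7, -9.7]
grip_width: 0.0095
grip_force: 30.0
```

```bash
python3 -m handwheel '0 0.0118 -0.0123 0 0 0;0 0.0247 -0.0235 0 0 0;0 0.0386 -0.0337 0 0 0;0 0.0532 -0.0424 0 0 0;0 0.0686 -0.0499 0 0 0;0 0.0846 -0.0561 0 0 0;0 0.101 -0.0608 0 0 0;0 0.1178 -0.0641 0 0 0';python3 -m handwheel '0 0.017 -0.0018 0 0 0;0 0.0341 -0.0021 0 0 0;0 0.0512 -0.001 0 0 0;0 0.06 -0.0004 0 0 0;0 0.068 0.0018 0 0 0;0 0.068 0.0018 0 0 0;0 0.068 0.0018 0 0 0;0 0.068 0.0018 0 0 0'
```

```text
clock: 15.72
tcp_pos: [0.6429, 0.0089, 0.2681]
tcp_rot: [-179.9, 0.1, 97.5]
wrist_force: [-1.7, -2.1, 0.8]
grip_width: 0.0089
grip_force: 30.0
clock: 16.38
tcp_pos: [0.7105, 0.0177, 0.2654]
tcp_rot: [179.9, 0.1, 97.5]
wrist_force: [2.5, -4.7, 2.8]
grip_width: 0.0091
grip_force: 30.0
```

```bash
python3 -m handwheel '0 0 0 0 0 0;0 0 0 0 0 0;0 0 0 0 0 0;0 0 0 0 0 0;0 0 -0.015 0 0 0;0 0 -0.035 0 0 0;0 0 -0.055 0 0 0;0 0 -0.065 0 0 0' 0.6; python3 -m handwheel '0 -0.01 0 0 0 0;0 -0.03 0 0 0 0;0 -0.055 0 0 0 0;0 -0.08 0 0 0 0;0 -0.1 0 0 0 0;0 -0.115 0 0 0 0;0 -0.12 0 0 0 0;0 -0.12 0 0 0 0'
python3 - <<'E'
from h import *
im,W=cloud("wrist");s=env.observe();print(s["tcp_pos"],s["grip_width"])
save("w6",im["color"]);np.save("w6.npy",W)
S=imaging.read_camera("side");np.save("s6c.npy",S["color"]);
S,Ws=cloud(S);np.save("s6.npy",Ws)
save("c6",np.hstack([im["color"],S["color"]])[:, :,:] if 0 else np.hstack([cv2.resize(im["color"],(400,300)),cv2.resize(S["color"],(400,300))]))
E
```

```text
clock: 17.05
tcp_pos: [0.7111, 0.0187, 0.3344]
tcp_rot: [179.7, 0.0, 97.5]
wrist_force: [-1.4, 0.2, 0.8]
grip_width: 0.0562
grip_force: 0.0
clock: 17.72
tcp_pos: [0.5908, 0.0028, 0.331]
tcp_rot: [179.9, 0.0, 97.5]
wrist_force: [0.8, -0.4, 0.2]
grip_width: 0.0567
grip_force: 0.0
[0.59148887 0.00285609 0.33067605] 0.05631824230875361
```

View pics/c6.png

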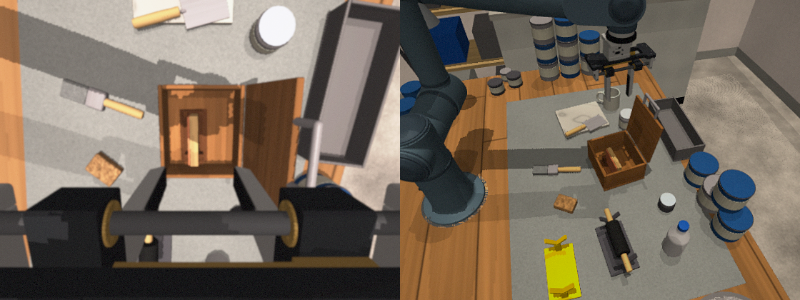

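The flap stands open past upright, the roller is in its stand, and the block's top shows in the box at (193,140) in the left half.

Run:
```python
from h import *
def rect(P,n):
    r=cv2.minAreaRect(P[:,:2].astype(np.float32)*1000);print(n,len(P),np.round(r[0],1),np.round(r[1],1),round(r[2],1),np.round(np.percentile(P[:,2],[5,50,95])*1000,1))
for n in("w6","s6"):
    W=np.load(n+".npy");z=W[...,2]
    k=((z>.074)&(z<.087)&(abs(W[...,0]-.595)<.05)&(abs(W[...,1])<.075)).astype(np.uint8)
    l=cv2.connectedComponentsWithStats(k);i=1+l[2][1:,4].argmax();P=W[l[1]==i];rect(P,n+" block");print(np.polyfit(P[:,1],P[:,0],1),P.mean(0))
    k=(z>.086)&(z<.094)&(np.hypot(W[...,0]-.595,W[...,1])<.14);rect(W[k],"rim")
    k=(z>.15)&(z<.26)&(W[...,0]>.65)&(W[...,0]<.78)&(abs(W[...,1])<.07);P=W[k]
    if len(P)>20:
        d=P[:,:2]@[.9914,.1305];print("flap line",np.polyfit(P[:,2],d,1), "at z.15,",np.percentile(d[abs(P[:,2]-.155)<.006],[2,50]) if (abs(P[:,2]-.155)<.006).any() else 0)
W=np.load("s6.npy");z=W[...,2]
k=((z>.006)&(z<.022)&(np.hypot(W[...,0]-.53,W[...,1]-.29)<.17)).astype(np.uint8)
l=cv2.connectedComponentsWithStats(k);i=1+l[2][1:,4].argmax();P=W[l[1]==i];rect(P,"slab")
C=np.load("s6c.npy").astype(int);m=(l[1]==i)&(C.min(-1)>150)
rect(W[m],"slab pale")
P=W[m];a=np.radians(7.5);e=np.array([[np.cos(a),np.sin(a)],[-np.sin(a),np.cos(a)]]);print(np.percentile(P[:,:2]@e.T,[0,.5,1,99,99.5,100],axis=0))
```

```text
w6 block 1002 [579.7 -17.3] [20.  99.2] 8.2 [78.4 80.7 82.3]
[-0.14026779  0.57745199] [ 0.5797174  -0.01615065  0.08056794]
rim 2614 [594.6   1.1] [161.6 179. ] 7.5 [86.8 88.7 90.5]
flap line [0.19463578 0.64878323] at z.15, [0.67864118 0.67992117]
s6 block 258 [580.2 -21.4] [20.7 99.6] 7.7 [76.3 79.5 81.8]
[-0.1367324   0.57688672] [ 0.58007478 -0.02331608  0.07928463]
rim 567 [595.4  -2.4] [163.5 182.2] 7.6 [86.3 87.9 91.7]
flap line [0.18026833 0.65237316] at z.15, [0.6786491  0.68073105]
slab 2194 [520.2 285.7] [200.6 181.7] 7.5 [ 9.7 13.1 16.8]
slab pale 1334 [519.8 293.1] [198.5 167.5] 6.2 [ 9.8 12.7 15.5]
[[0.45460287 0.13693018]
 [0.45593245 0.14668566]
 [0.45651221 0.16354122]
 [0.65052137 0.30283234]
 [0.6514573  0.30343742]
 [0.65287102 0.3054682 ]]
```

```bash
python3 -m handwheel '-0.01 -0.007 0.01 0 0 -0.003;-0.019 -0.014 0.035 0 0 -0.007;-0.019 -0.014 0.065 0 0 -0.007;-0.019 -0.014 0.095 0 0 -0.007;-0.019 -0.014 0.125 0 0 -0.007;-0.019 -0.014 0.15 0 0 -0.007;-0.019 -0.014 0.17 0 0 -0.007;-0.019 -0.014 0.18 0 0 -0.007'; python3 -m handwheel '0 0 0.01 0 0 0;0 0 0.025 0 0 0;0 0 0.04 0 0 0;0 0 0.058 0 0 0;0 0 0.076 0 0 0;0 0 0.092 0 0 0;0 0 0.102 0 0 0;0 0 0.103 0 0 0'; python3 -m handwheel '0 0 0 0 0 0;0 0 0 0 0 0;0 0 0 0 0 0;0 0 0 0 0 0;0 0 0 0 0 0;0 0 0 0 0 0;0 0 0 0 0 0;0 0 0 0 0 0' 0
```

```text
clock: 18.48
tcp_pos: [0.5788, -0.0174, 0.1464]
tcp_rot: [-179.7, -0.1, 97.9]
wrist_force: [0.1, -0.5, -0.1]
grip_width: 0.0563
grip_force: 0.0
clock: 19.15
tcp_pos: [0.5793, -0.0177, 0.0455]
tcp_rot: [-179.9, -0.1, 97.9]
wrist_force: [-0.3, 0.1, 0.5]
grip_width: 0.0564
grip_force: 0.0
clock: 19.82
tcp_pos: [0.5803, -0.0179, 0.0476]
tcp_rot: [180.0, 0.0, 97.9]
wrist_force: [-0.3, -0.5, 3.3]
grip_width: 0.0197
grip_force: 30.0
```

```bash
python3 -m handwheel '0 0 -0.004 0 0 0;0 0 -0.012 0 0 0;0 0 -0.022 0 0 0;0 0 -0.034 0 0 0;0 0 -0.048 0 0 0;0 0 -0.064 0 0 0;0 0 -0.08 0 0 0;0 0 -0.095 0 0 0'; python3 -m handwheel '0 0 -0.015 0 0 0;0 0 -0.03 0 0 0;0 0 -0.045 0 0 0;0 0 -0.055 0 0 0;0 0 -0.06 0 0 0;0 0 -0.06 0 0 0;0 0 -0.06 0 0 0;0 0 -0.06 0 0 0'
```

```text
clock: 20.48
tcp_pos: [0.5802, -0.0179, 0.1443]
tcp_rot: [179.9, 0.0, 97.9]
wrist_force: [0.7, 1.0, -1.2]
grip_width: 0.0199
grip_force: 30.0
clock: 21.15
tcp_pos: [0.5792, -0.0177, 0.201]
tcp_rot: [-179.9, -0.0, 97.9]
wrist_force: [0.6, 0.9, -2.2]
grip_width: 0.0196
grip_force: 30.0
```

```bash
python3 -m handwheel '0.01 -0.001 0 0 0 0;0.03 -0.002 0 0 0 0;0.055 -0.004 0 0 0 0;0.08 -0.005 0 0 0 0;0.105 -0.006 0 0 0 0;0.13 -0.008 0 0 0 0;0.155 -0.009 0 0 0 0;0.18 -0.01 0 0 0 0'; python3 -m handwheel '0.025 -0.002 0 0 0 0;0.05 -0.003 0 0 0 0;0.075 -0.005 0 0 0 0;0.1 -0.006 0 0 0 0;0.12 -0.007 0 0 0 0;0.13 -0.008 0 0 0 0;0.1345 -0.008 0 0 0 0;0.1345 -0.008 0 0 0 0';  python3 -m handwheel '0 0 0.005 0 0 0;0 0 0.01 0 0 0;0 0 0.015 0 0 0;0 0 0.015 0 0 0;0 0 0.015 0 0 0;0 0 0.015 0 0 0;0 0 0.015 0 0 0;0 0 0.015 0 0 0'
python3 - <<'E'
from h import *
a,W=cloud("side");b,V=cloud("scene")
save("c7",np.hstack([cv2.resize(x["color"],(400,300)) for x in(a,b)]))
s=env.observe();p=s["tcp_pos"]
for W in(W,V):
    z=W[...,2];d=W[...,:2]-p[:2]
    t=np.radians(97.9);s1=d@[np.cos(t),np.sin(t)];t1=d@[np.sin(t),-np.cos(t)]
    k=(abs(s1)<.06)&(abs(t1)<.016)&(z>.09)&(z<.3);q=k&(abs(s1)>.02);print(k.sum(),np.percentile(z[q],[0,1,5,50,95,99]),np.percentile(s1[q],[1,99]))
    k=(z>.15)&(z<.26)&(W[...,0]>.65)&(W[...,0]<.78)&(abs(W[...,1])<.07);P=W[k];print("flap slope",np.polyfit(P[:,2],P[:,:2]@[.9914,.1305],1) if len(P)>9 else 0)
    k=(np.hypot(W[...,0]-.5125,W[...,1]+.308)<.12)&(z>.062)&(z<.1);r=cv2.minAreaRect(W[k][:,:2].astype(np.float32)*1000);print("roller",r)
    k=(z>.008)&(z<.022)&(np.hypot(W[...,0]-.52,W[...,1]-.29)<.16);r=cv2.minAreaRect(W[k][:,:2].astype(np.float32)*1000);print("slab",r)
E
```

```text
clock: 21.82
tcp_pos: [0.5441, 0.1608, 0.2012]
tcp_rot: [-179.9, -0.0, 97.9]
wrist_force: [0.4, -0.2, -2.6]
grip_width: 0.02
grip_force: 30.0
clock: 22.48
tcp_pos: [0.5182, 0.2917, 0.2015]
tcp_rot: [-179.9, 0.0, 98.0]
wrist_force: [0.3, 0.4, -1.5]
grip_width: 0.0197
grip_force: 30.0
clock: 23.15
tcp_pos: [0.5191, 0.2911, 0.1874]
tcp_rot: [180.0, -0.0, 97.9]
wrist_force: [0.2, -0.3, -2.0]
grip_width: 0.0199
grip_force: 30.0
532 [0.14848457 0.15254641 0.1557618  0.20126021 0.29645741 0.29871225] [-0.05522529  0.04350356]
flap slope [0.18049163 0.65233868]
roller ((513.9549560546875, -308.25250244140625), (64.60696411132812, 200.59410095214844), 4.746171474456787)
slab ((550.04541015625, 288.0535888671875), (259.86627197265625, 184.28810119628906), 7.401217937469482)
682 [0.15201568 0.1536609  0.15640584 0.19311535 0.22351177 0.29748569] [-0.05326632  0.04920843]
flap slope [0.12709359 0.67249539]
roller ((513.9236450195312, -307.9898681640625), (63.88602828979492, 197.9818572998047), 3.870302677154541)
slab ((548.3189086914062, 293.96063232421875), (261.3156433105469, 178.55287170410156), 10.477355003356934)
```

View pics/c7.png

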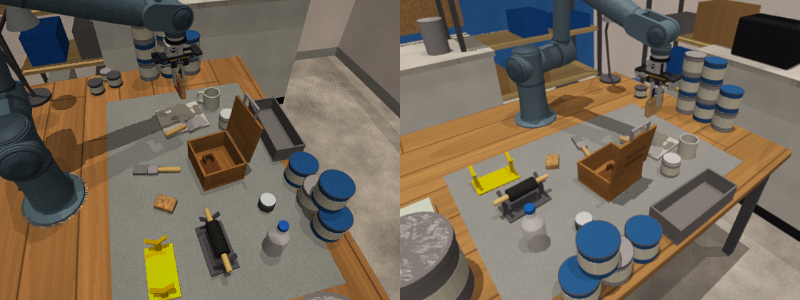

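The block is held upright over the slab with its lower edge at about 0.152 m, the flap stands at about 100°, and the roller is in its stand. The bystanders look undisturbed, so I'm handing in.

```bash
python3 -c "
from plant import env,order
print(env.observe()['joint_vel'].round(2));print(order.finish_job())"
```

```text
[ 0.09  0.05  0.07 -0.04  0.02 -0.  ]
the job is handed in; nothing more can be done
None
```

I handed the job in at about 23 s on the robot clock, with no verdict returned: the roller lies in both forks of the dark stand, the flap stands open at about 100°, and the block is held still and upright over the slab's middle, its lower edge about 13.5 cm above the stone.

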